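# Turn the camera display to the card

### The arm

A 7-joint arm with a two-finger parallel gripper is mounted at the origin on the work surface. World frame = base frame: x ahead of the robot, y to its left, z up, the work surface at z = 0. Lengths are in mm, angles in rad, forces in N, time in s.
With the tool pointing down it reaches from about 425 to 950 mm from the base axis. Payload 4.7 kg.
Tool frame: the origin (TCP) lies midway between the tips of the shut fingers; the grasp point (between the pads) lies 19 mm behind it; z points along the fingers, x is the direction in which the jaws open and shut, and the axes are right-handed (so a half turn about z gives the same grasp; the last joint's range is limited). The gripper opens to 87 mm and grips with 3 to 60 N. Pads are 19 mm wide; open, the fingers measure 117 mm over their backs; the gripper's body (75 mm by 190 mm) begins 51 mm behind the grasp point.
Start: joints at [1.144, 0.469, -0.049, 1.532, 0.024, 1.141, -0.082], TCP at [261.536, -622.293, 222.573] pointing down, gripper open.
Joint ranges: [-2.59, 2.59], [-0.33, 1.99], [-1.39, 1.29], [0.1, 2.45], [-1.04, 4.18], [0.21, 1.99], [-2.66, 2.66]. Speed limits (rad/s): [2.57, 2.57, 3.14, 3.14, 3.14, 3.14, 3.14].

### API

Orientations are given as [roll, pitch, yaw] about the fixed x, y, z axes, in that order (R = Rz(yaw) Ry(pitch) Rx(roll)).
In Python, from station import get_state, viewer, job gives the robot as it stands.
- The arm moves only by the shell command python3 -m inch 'ROWS' [FORCE]. ROWS is text: rows parted by semicolons, each of 7 numbers parted by spaces: the shift along the tool's x, y, z in mm, then the turn, a rotation vector about the tool's x, y, z in rad, then the finger opening in mm, from 0 to 87. A call has 1 to 12 rows; each row shifts and turns the commanded pose from where the row before left it, along the tool's axes as they then stand; what a row does not reach is not made up. A row lasts 1/10 s, in which the tool goes at most 50 mm and 8.59 degrees, less where a joint would pass 70% of its speed; a pose out of reach is approached as far as the arm can. A call with a gripper value outside its range is refused whole. The fingers move at their own pace and stop on an object; FORCE is the grip in N (left out, the last holds). Time passes only in rows, so rows that do not move let the fingers close. It gives the time, the measured TCP pose, the force and the opening at its end, in the units of the state.
- get_state(): the state, without advancing time (a new reading comes with each control period).
- viewer.camera(name): name is "scene" or "top" or "wrist"; returns (picture, depth): 480x640x3 uint8, blue, green, red; 480x640 float32, mm along the optical axis (not along the pixel's ray), 0 where there is no reading.
- viewer.calibration(name): a dict with "fx", "fy", "cx", "cy" (pixels), "k1" (the pictures are not rectified: a ray, as slopes to the right and down, at radius r is drawn at 1 + k1 r^2 times it, then the intrinsics apply), "cam_to_world" (4x4, takes a point from camera to world coordinates); the wrist camera has in their place "T_tool_cam" (4x4, takes a point from camera to tool coordinates, whose origin is the TCP and whose axes are the tool frame's). Camera axes: x right, y up, looking along -z (the intrinsics and any distortion apply to the point x, -y, -z); pixel columns grow to the right and rows downward; lengths in mm; the calibration is good to about 2 mm. A picture is of the moment at which its call begins: read the wrist's pose just before it. calibration takes no time and is no camera call.
- job.sign_off(): hands the job in, once; it reports no verdict.
The state is a dict: "clock": time; "joint_pos": joint angles; "dq": joint speeds; "tau": joint torques, N m; "tcp_pos": TCP position; "orientation": TCP orientation; "contact_force": force on the tool from outside, world axes, zero at the start; "torque": the same for the moment, N m; "width": opening from 0.0 (shut) to 1.0 (fully open).
Only numpy, scipy, OpenCV 4.12 (cv2) and the standard library are available. Lean on these libraries where they do the work, as an engineer would, in place of code of your own. Each camera call takes 0.05 s, during which the arm holds its last target. There are 200 camera calls.

### The job

At the camera stall, push the wooden display turntable round by its rim or rim pegs until the twin-lens camera (two lenses one above the other) stands at the blank price card with its lenses facing the card squarely, and leave it at rest there. Use the outside of the fingers, not the arm; do not touch, lift or shift the three cameras, which ride on the board, and leave the bottle and tray beside it alone.

Things in the scene. Friction and masses are not known exactly. Their poses are not given: they have to be found in the camera images.
- stand: Fixed dark steel foot of the turntable, under the board, with a low tongue (30 mm wide, 8 mm high) along its +x axis that ends in a holder with a blank white upright card (80 mm wide, 245 mm from the origin, top 52 mm above the table). Origin: on the table, on the turning axis. +x points from the axis to the card (away from the robot, within 30 degrees), z up.
- turntable: Round wooden board, radius 170 mm, top 37 mm and underside 22 mm above the table, turning over the stand about a vertical axis, over a full turn either way. Origin: on the axis, at the underside; the frame turns with the board, z up. Light friction (1 to 2 N at the rim) holds it where it is left. The cameras stand loose on it within 112 mm of the axis.
- peg0 (a point): Half-way up one of the turntable's eight wooden rim pegs (18 mm diameter, rising 38 mm above the board, tops 75 mm above the table). They stand at radius 158 mm, at 0, 45, 90 ... 315 degrees from the board's +x axis; this is the one at 0. They are fixed in the board and can be pushed sideways to turn it.
- twin: Twin-lens camera, the one to bring to the card: black, 62 mm deep, 68 mm wide, 106 mm high, two equal steel lenses one above the other on its +x side, a square viewing screen on top. Origin: centre of its underside. +x points out of the lenses, z up. It stands loose on the board 50 mm from the axis, looking outward along the board's +x to within 3 degrees. Starts at least 40 degrees away from the card.
- compact: Compact camera, 36 mm deep, 120 mm wide, 73 mm high, one large lens on the +x side reaching 44 mm from the origin. Origin: centre of its underside. Stands loose on the board, looking outward; ride only.
- boxcam: Box camera, 70 mm deep and wide, 101 mm high with its strap, one small lens half-way up the +x side. Origin: centre of its underside. Stands loose on the board, looking outward; ride only.
- flask: Amber bottle, 60 mm diameter, 150 mm high, standing loose on the table to the robot's left of the turntable. Origin: centre of its underside. Leave alone.
- tray: Open wooden tray, 140 x 100 x 45 mm, loose on the table to the robot's right of the turntable. Origin: centre of its underside. Leave alone.
- slot_twin (a point): Point on the board's top, turning with it, where the twin-lens camera's underside centre belongs (it starts within 3 mm of it).
- slot_compact (a point): Point on the board's top, turning with it, where the compact camera's underside centre belongs (it starts within 3 mm of it).
- slot_boxcam (a point): Point on the board's top, turning with it, where the box camera's underside centre belongs (it starts within 3 mm of it).

How it is judged (in metres and radians):
On the way:
1. the fingers push the turntable round (contact force between the fingers and turntable above 0.3 N and angular speed of turntable above 0.05 rad/s), for 0.05 s.
At the end, for the whole second after the job is handed in: The twin-lens camera's lens axis is within 0.14 rad (8 degrees) of the card direction, its centre over 30 mm from the axis towards the card and within 15 mm of the card's centre line; the turntable is at rest; the cameras stand upright within 15 mm of their places (angle between the x axis of twin and the x axis of stand, either way round below 0.14 rad and x of twin in the frame of stand above 0.03 m and y of twin in the frame of stand between -0.015 and 0.015 m and angular speed of turntable below 0.05 rad/s and distance between twin and slot_twin below 0.015 m and distance between compact and slot_compact below 0.015 m and distance between boxcam and slot_boxcam below 0.015 m and angle between each of twin, compact, boxcam's own z axis and vertical below 0.1 rad); the robot touches nothing.
It fails at once if the arm or the gripper body, not the fingers, pushes the turntable (contact force between the arm and turntable above 1 N).
It fails at once if a camera is touched by the robot (contact force between any of the fingers, the arm and twin above 0.5 N or contact force between any of the fingers, the arm and compact above 0.5 N or contact force between any of the fingers, the arm and boxcam above 0.5 N).
It fails at once if a camera slides from its place on the board, is lifted, or tips (distance between twin and slot_twin above 0.02 m or distance between compact and slot_compact above 0.02 m or distance between boxcam and slot_boxcam above 0.02 m or angle between any of twin, compact, boxcam's own z axis and vertical above 0.2 rad).
It fails at once if the bottle or the tray beside the turntable is disturbed (distance of any of flask, tray from where it was at the start of the episode above 0.015 m or angle between flask's own z axis and vertical above 0.2 rad).
It also fails if it takes over 72 s, if anything falls off the work surface, if the arm or the gripper's body presses on something with over 40 N, if the wrist force passes 120 N, or if a joint passes its speed limit or range.

## Working session

There is one attempt and no reset: what is moved stays moved. The work goes in short steps, Python scripts to look and compute and a shell command to move; the robot and the scene stay as the last step left them, time stands still between calls to the robot, and variables do not carry over. Pictures are saved under pics/ and viewed, about 8 in all and at most 12, crops included, and the job is handed in when it is done.

```bash
mkdir -p pics; cat > h.py <<'E'
import numpy as np, cv2
from station import get_state, viewer, job
def ray(name,uv):
    c=viewer.calibration(name); T=np.array(c["cam_to_world"])
    d=np.array([(uv[0]-c["cx"])/c["fx"],(uv[1]-c["cy"])/c["fy"]]); s=d.copy()
    for _ in range(20): s=d/(1+c["k1"]*(s@s))
    v=T[:3,:3]@np.array([s[0],-s[1],-1]); return T[:3,3],v
def onz(name,uv,z):
    o,v=ray(name,uv); return o+v*(z-o[2])/v[2]
E
python3 - <<'E'
from h import *
for n in("scene","top"):
    p,d=viewer.camera(n); cv2.imwrite(f"pics/{n}0.png",p); np.save(f"{n}0.npy",d)
    print(n,viewer.calibration(n))
s=get_state();print(s)
E
```

```text
scene {'fx': 468.8490875979005, 'fy': 468.8490875979005, 'cx': 326.63670346180726, 'cy': 239.27230694777478, 'k1': 0.02547900140033935, 'cam_to_world': array([[-5.05997455e-01, -7.04032512e-01,  4.98301914e-01,
         1.17308423e+03],
       [ 8.62532651e-01, -4.11672794e-01,  2.94215799e-01,
         3.91735710e+02],
       [-2.00014668e-03,  5.78674116e-01,  8.15556415e-01,
         1.12176220e+03],
       [ 0.00000000e+00,  0.00000000e+00,  0.00000000e+00,
         1.00000000e+00]])}
top {'fx': 557.2454482776036, 'fy': 557.2454482776036, 'cx': 313.1712552554731, 'cy': 245.49935844107577, 'k1': -0.0648849072886432, 'cam_to_world': array([[ 1.36293127e-02,  9.95523100e-01, -9.35307375e-02,
         4.02807480e+02],
       [-9.99836572e-01,  1.24574971e-02, -1.31011384e-02,
         2.47061819e+00],
       [-1.18773271e-02,  9.36940115e-02,  9.95530191e-01,
         1.41681106e+03],
       [ 0.00000000e+00,  0.00000000e+00,  0.00000000e+00,
         1.00000000e+00]])}
{'clock': 0.1, 'joint_pos': array([ 1.14415061,  0.46937244, -0.04856523,  1.53354372,  0.0241096 ,
        1.14099644, -0.08230622]), 'dq': array([ 0.0001698 , -0.00193269, -0.0008327 , -0.00472144, -0.00031092,
        0.00050329,  0.00076476]), 'tau': array([ 3.80183101e-04, -5.09168851e+01, -8.11603200e-02, -2.36828703e+01,
       -6.14677789e-02,  3.44108313e-02,  8.01277201e-05]), 'tcp_pos': array([ 261.24648518, -621.8274821 ,  221.6094424 ]), 'orientation': array([ 3.14151145e+00,  1.73231675e-03, -1.17305107e+00]), 'contact_force': array([-0.76376492, -0.34134916, -0.06592599]), 'torque': array([-0.06591716, -0.03199422, -0.00496177]), 'width': 1.0017421165935467}
```

View pics/top0.png

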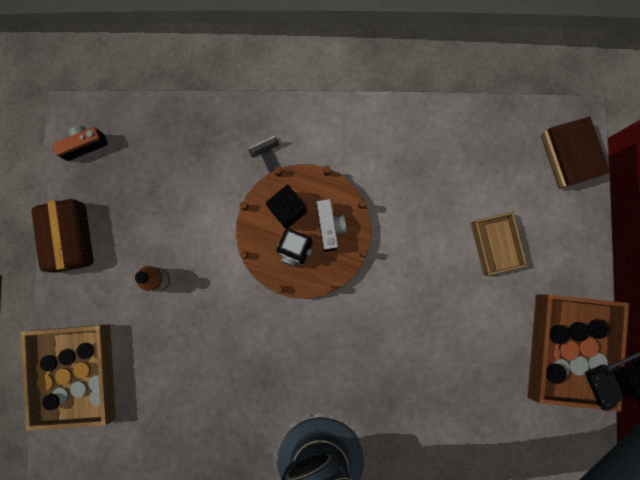

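View pics/scene0.png

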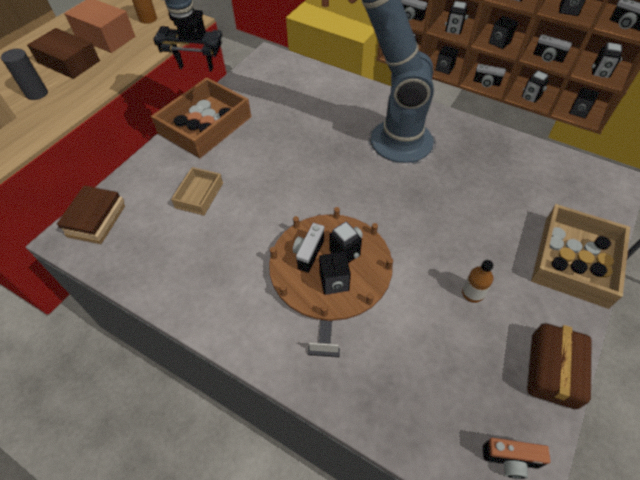

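Top view: the board is centred near (304,231), with the card at (264,147) and its tongue at (272,160). The twin has its white screen at (295,243) and its lenses at (289,260), towards the robot. The boxcam is at (287,206), the compact at (327,225) facing right, the bottle at (150,278) and the tray at (499,244).

```bash
python3 - <<'E'
from h import *
p=cv2.imread("pics/top0.png")
hsv=cv2.cvtColor(p,cv2.COLOR_BGR2HSV)
m=cv2.inRange(hsv,(0,90,40),(20,255,255)); m[:150]=0;m[310:]=0;m[:,:225]=0;m[:,385:]=0
m=cv2.morphologyEx(m,cv2.MORPH_OPEN,np.ones((3,3)))
cs,_=cv2.findContours(m,cv2.RETR_EXTERNAL,cv2.CHAIN_APPROX_NONE);c=max(cs,key=cv2.contourArea)
P=np.array([onz("top",q[0],37)[:2] for q in c]); k=np.ones(len(P),bool)
for _ in range(15):
    a=np.linalg.lstsq(np.c_[2*P[k],np.ones(k.sum())],(P[k]**2).sum(1),rcond=None)[0]; r=np.sqrt(a[2]+a[:2]@a[:2]); e=np.hypot(*(P-a[:2]).T)-r; k=np.abs(e)<4
print("board",a[:2],r,k.sum(),len(P))
# top approx crops
def up(p,x0,y0,x1,y1,f): return cv2.resize(p[y0:y1,x0:x1],None,fx=f,fy=f,interpolation=cv2.INTER_CUBIC)
cv2.imwrite("pics/topc.png",cv2.convertScaleAbs(up(p,225,125,385,305,3.3),alpha=1.8))
s=cv2.imread("pics/scene0.png"); cv2.imwrite("pics/scc.png",cv2.convertScaleAbs(up(s,255,195,405,365,3.5),alpha=1.6))
# white blobs
w=cv2.inRange(hsv,(0,0,110),(180,60,255)); w[:125]=0;w[305:]=0;w[:,:225]=0;w[:,:]=w;w[:,385:]=0
for q in cv2.findContours(w,cv2.RETR_EXTERNAL,cv2.CHAIN_APPROX_NONE)[0]:
    if cv2.contourArea(q)>30: print(cv2.contourArea(q),cv2.minAreaRect(q))
d=np.load("top0.npy")
for uv in((295,243),(287,206),(327,225),(150,278),(499,244)): print(uv,d[uv[1],uv[0]])
E
```

```text
board [570.86448486  46.3020113 ] 167.88375822319253 374 386
380.0 ((371.5, 279.5), (37.0, 25.0), 90.0)
283.5 ((293.6034851074219, 242.7586212158203), (18.514209747314453, 16.93853187561035), 23.198589324951172)
110.0 ((381.0, 228.5), (31.0, 6.0), 90.0)
1102.5 ((237.0, 248.0), (24.0, 88.0), 0.0)
580.0 ((326.8874206542969, 223.56195068359375), (48.50554275512695, 13.218804359436035), 81.15818786621094)
3883.0 ((339.5, 165.0), (80.0, 89.0), 90.0)
(295, 243) 1281.0521
(287, 206) 1296.9276
(327, 225) 1320.9692
(150, 278) 1300.9495
(499, 244) 1410.4471
```

View pics/topc.png

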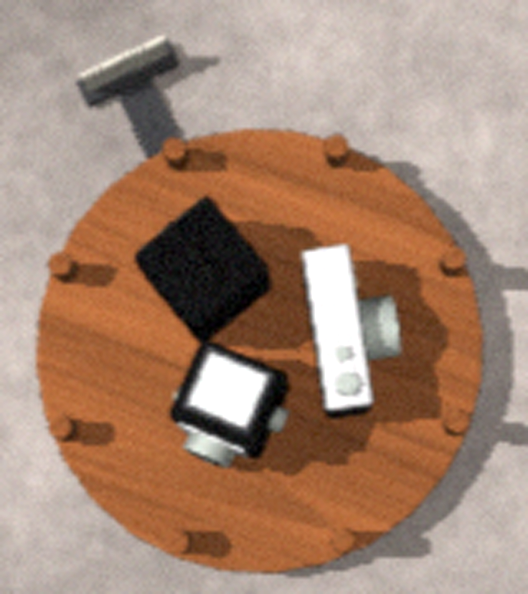

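View pics/scc.png

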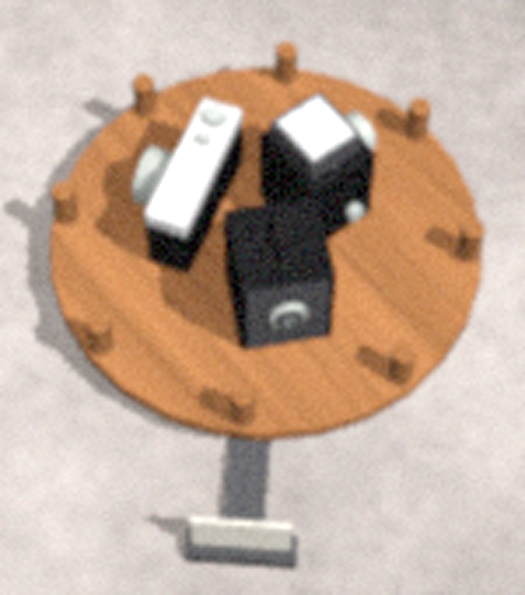

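The crops show eight peg tops, the card's top edge from (83,85) to (172,45) in the top crop, and the tongue. The twin's lens stack is at (210,447) below its screen, so it faces the robot, slightly to the left.

```bash
python3 - <<'E'
from h import *
C=np.array([570.9,46.3])
U=lambda x,y:(225+x/3.3-.35,125+y/3.3-.35)
S=lambda x,y:(255+x/3.5-.35,195+y/3.5-.35)
A=lambda v:np.degrees(np.arctan2(v[1],v[0]))
for q in [(176,148),(337,146),(453,259),(458,416),(186,540),(66,425),(64,264)]:
    w=onz("top",U(*q),75)[:2]; print("peg",w,np.hypot(*(w-C)),A(w-C),A(w-C)%45)
for q in [(287,48),(143,82),(420,105),(64,190)]:
    w=onz("scene",S(*q),75)[:2]; print("speg",w,np.hypot(*(w-C)),A(w-C),A(w-C)%45)
for n,f,q in(("top",U,[(79,82),(174,40)]),("scene",S,[(188,519),(296,524)])):
    a,b=[onz(n,f(*t),52)[:2] for t in q]; print("card",a,b,np.hypot(*(b-a)),A((a+b)/2-C),np.hypot(*((a+b)/2-C)),(A(b-a)))
t=[onz("top",U(*q),22)[:2] for q in[(120,98),(157,92),(148,153),(184,145)]]
print("tongue",(A(t[2]-t[0])),A(t[3]-t[1]))
for n,f,q in(("top",U,[(209,347),(288,376),(247,457),(176,422)]),("scene",S,[])):
    w=[onz(n,f(*t),143)[:2] for t in q]
    if w: m=np.mean(w,0);print("twin",m,np.hypot(*(m-C)),A(m-C),A(w[2]-w[1]),A(w[3]-w[0]),A(w[3]-w[2])-90)
for q,z in(((150,278),75),((499,244),0)): print(onz("top",q,z))
E
```

```text
peg [715.23507904 109.09532712] 157.40352013537904 23.512233859784867 23.512233859784867
peg [718.00937771 -10.65746656] 157.7508225260767 -21.165290836000885 23.834709163999115
peg [633.99358543 -97.20448192] 156.76203894349862 -66.2666929261031 23.733307073896896
peg [ 517.74955536 -101.4522276 ] 157.02130596326677 -109.78502080477801 25.214979195221986
peg [424.57897816  96.0417239 ] 154.54475251165067 161.2245724762566 26.22457247625661
peg [507.48928845 185.7862606 ] 153.22315502097524 114.44663245890428 24.446632458904276
peg [626.96538276 190.33789571] 154.56468724719068 68.73199716726633 23.73199716726633
speg [425.14366746 -16.13061294] 158.5638354305926 -156.8134944530706 23.186505546929396
speg [514.56414893 -99.08097925] 155.91458316980788 -111.1815967638689 23.818403236131104
speg [422.43689178 104.6961177 ] 159.53495248711312 158.52842163068016 23.528421630680157
speg [634.22141752 -94.7822262 ] 154.64086285938194 -65.82820144713627 24.171798552863734
card [771.1485236  185.92619852] [804.56696777 114.20560625] 79.12417940544961 25.56071789937344 240.49537606868375 -65.01668083159203
card [806.60407191 123.08411716] [772.11528336 189.20699068] 74.57687938379175 26.694093171083235 244.52132108730763 117.54593067606308
tongue -152.29370138573955 -152.40160814111712
twin [520.81800577  62.46834421] 52.62719355091908 162.10797642594113 154.0540927757332 157.3527503695691 -25.484437148044393
[444.6572004  415.24357956  75.        ]
[ 545.73782904 -455.13755194    0.        ]
```

Measured:
- The axis is at (571,46).
- Peg phase is 23.6°, so the twin and peg0 face about 158.6°.
- The card lies at about 26.3°.

The board therefore has to turn about 132° clockwise. I'll push pegs on the left side with the shut fingers, first swinging over there at a safe height.

```bash
python3 -c "
from h import *
print(viewer.calibration('wrist')['T_tool_cam'])"
python3 -m inch '0 -20 0 0 0 -0.03 0;0 -40 0 0 0 -0.06 0;0 -45 0 0 0 -0.067 0;0 -45 0 0 0 -0.067 0;0 -45 0 0 0 -0.067 0;0 -45 0 0 0 -0.067 0;0 -45 0 0 0 -0.067 0;0 -45 0 0 0 -0.067 0;0 -45 0 0 0 -0.067 0;0 -45 0 0 0 -0.067 0;0 -45 0 0 0 -0.067 0;0 -45 0 0 0 -0.067 0'
python3 -m inch '0 -45 0 0 0 -0.067 0;0 -45 0 0 0 -0.067 0;0 -45 0 0 0 -0.067 0;0 -45 0 0 0 -0.067 0;0 -45 0 0 0 -0.067 0;0 -45 0 0 0 -0.067 0;0 -45 0 0 0 -0.067 0;0 -45 0 0 0 -0.067 0;0 -45 0 0 0 -0.067 0;0 -45 0 0 0 -0.067 0;0 -20 0 0 0 -0.03 0;0 0 0 0 0 0 0'
```

```text
[[ 9.99999667e-01  3.68666832e-04 -7.28339854e-04 -4.06185581e-01]
 [ 1.45888683e-04 -9.58558794e-01 -2.84894749e-01 -7.85608499e+01]
 [-8.03187816e-04  2.84894547e-01 -9.58558528e-01 -1.61299657e+02]
 [ 0.00000000e+00  0.00000000e+00  0.00000000e+00  1.00000000e+00]]
clock: 1.3
tcp_pos: [629.2, -280.8, 222.3]
orientation: [-3.14, -0.0, -0.408]
contact_force: [0.4, -0.3, 0.8]
width: 0.028
clock: 2.5
tcp_pos: [669.3, 180.3, 222.8]
orientation: [-3.138, 0.0, 0.296]
contact_force: [0.1, -0.5, 0.6]
width: 0.005
```

```bash
python3 -m inch '-20 -4 0 0 0 0 0;-35 -7 0 0 0 0 0;-35 -7 0 0 0 0 0;-35 -7 0 0 0 0 0;-35 -7 0 0 0 0 0;-35 -7 0 0 0 0 0;-17 -4 0 0 0 -0.08 0;0 0 0 0 0 -0.11 0;0 0 0 0 0 -0.11 0;0 0 0 0 0 -0.11 0;0 0 0 0 0 -0.1 0;0 0 0 0 0 0 0'
```

```text
clock: 3.7
tcp_pos: [456.7, 153.6, 222.6]
orientation: [3.141, 0.0, 0.794]
contact_force: [0.3, 0.3, 0.9]
width: 0.006
```

```bash
python3 -m inch '0 -6 20 0 0 0 0;0 0 35 0 0 0 0;0 0 35 0 0 0 0;0 0 30 0 0 0 0;0 0 20 0 0 0 0;0 0 15 0 0 0 0;0 0 10 0 0 0 0;0 0 2 0 0 0 0;0 0 0 0 0 0 0'
python3 - <<'E'
from h import *
p,d=viewer.camera("top"); s,_=viewer.camera("scene")
a=cv2.resize(p[125:305,225:385],None,fx=2.4,fy=2.4); b=cv2.resize(s[185:355,250:420],None,fx=2.54,fy=2.54)
h=min(len(a),len(b)); cv2.imwrite("pics/e1.png",cv2.convertScaleAbs(np.hstack([a[:h,:384],b[:h,:410]]),alpha=1.7))
E
```

```text
clock: 4.6
tcp_pos: [452.1, 159.1, 55.7]
orientation: [3.141, -0.0, 0.796]
contact_force: [0.6, -0.6, 1.1]
width: 0.008
```

View pics/e1.png

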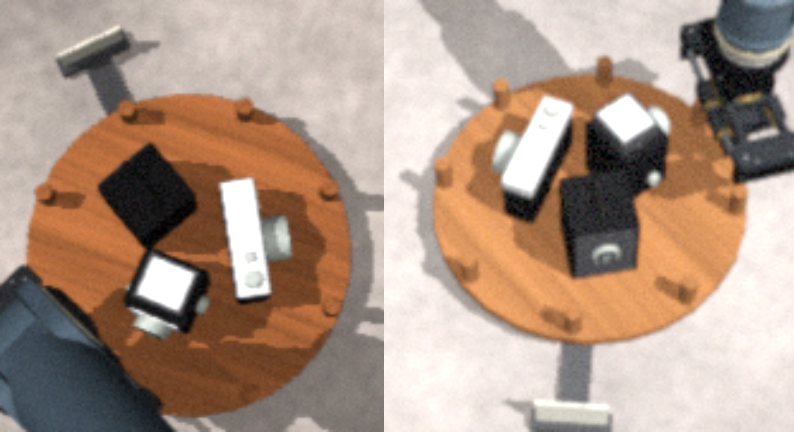

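The finger is between the pegs and the gripper is clear of the cameras. Starting the push, slowly through first contact.

```bash
python3 -m inch '10 0 0 0 0 0.08 0;10.6 0 0 0 0 0.065 0;5.3 0 0 0 0 0.0325 0;5.3 0 0 0 0 0.0325 0;5.3 0 0 0 0 0.0325 0;5.3 0 0 0 0 0.0325 0;8 0 0 0 0 0.049 0;8 0 0 0 0 0.049 0;8 0 0 0 0 0.049 0;8 0 0 0 0 0.049 0'
python3 -c "
from h import *
s=get_state();v=s['tcp_pos'][:2]-[571,46.3];print(np.hypot(*v),np.degrees(np.arctan2(v[1],v[0])),np.degrees(s['orientation'][2])+90)"
```

```text
clock: 5.7
tcp_pos: [512.5, 199.6, 55.3]
orientation: [-3.141, 0.002, 0.323]
contact_force: [-0.9, 1.0, 0.2]
width: 0.008
164.04710277690938 110.89909597256853 108.5200261732781
```

```bash
python3 -m inch '8 0 0 0 0 0.035 0;10 0 0 0 0 0.061 0;10 0 0 0 0 0.061 0;10 0 0 0 0 0.061 0;10 0 0 0 0 0.061 0;10 0 0 0 0 0.061 0;10 0 0 0 0 0.061 0;10 0 0 0 0 0.061 0;10 0 0 0 0 0.061 0;10 0 0 0 0 0.061 0;8 0 0 0 0 0.049 0;5 0 0 0 0 0.031 0'
python3 - <<'E'
from h import *
s=get_state();v=s['tcp_pos'][:2]-[571,46.3];print(np.hypot(*v),np.degrees(np.arctan2(v[1],v[0])),np.degrees(s['orientation'][2])+90)
p,d=viewer.camera("top"); q,_=viewer.camera("scene")
a=cv2.resize(p[125:305,225:385],None,fx=2.4,fy=2.4); b=cv2.resize(q[185:355,250:420],None,fx=2.54,fy=2.54)
h=min(len(a),len(b)); cv2.imwrite("pics/e2.png",cv2.convertScaleAbs(np.hstack([a[:h,:384],b[:h,:410]]),alpha=1.7))
E
```

```text
clock: 6.9
tcp_pos: [622.4, 202.4, 55.3]
orientation: [3.141, 0.0, -0.341]
contact_force: [0.0, 0.4, 0.1]
width: 0.009
164.3116211076506 71.76791863638611 70.49051288221605
```

View pics/e2.png

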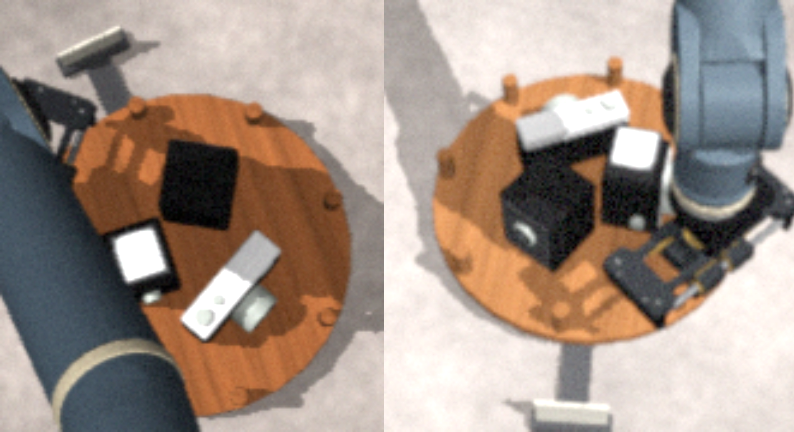

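The board is about 50° round and everything is clear. Continuing.

```bash
python3 -m inch '6 0 0 0 0 0.03 0;9 0 0 0 0 0.055 0;10 0 0 0 0 0.061 0;10 0 0 0 0 0.061 0;10 0 0 0 0 0.061 0;10 0 0 0 0 0.061 0;10 0 0 0 0 0.061 0;10 0 0 0 0 0.061 0;10 0 0 0 0 0.061 0;10 0 0 0 0 0.061 0;8 0 0 0 0 0.049 0;4 0 0 0 0 0.024 0'
python3 - <<'E'
from h import *
s=get_state();v=s['tcp_pos'][:2]-[571,46.3];print(np.hypot(*v),np.degrees(np.arctan2(v[1],v[0])),np.degrees(s['orientation'][2])+90)
E
```

```text
clock: 8.2
tcp_pos: [707.0, 139.8, 55.3]
orientation: [3.141, -0.0, -0.986]
contact_force: [-0.5, 0.2, -1.2]
width: 0.006
164.99881648396763 34.50326111035733 33.4803124290738
```

```bash
python3 -m inch '5 0 0 0 0 0.025 0;8 0 0 0 0 0.049 0;9 0 0 0 0 0.055 0;10 0 0 0 0 0.061 0;10 0 0 0 0 0.061 0;10 0 0 0 0 0.061 0;10 0 0 0 0 0.061 0;10 0 0 0 0 0.061 0;10 0 0 0 0 0.061 0;8 0 0 0 0 0.049 0;5 0 0 0 0 0.031 0;3 0 0 0 0 0.018 0'
python3 -m inch '0 0 0 0 0 0 0;0 0 0 0 0 0 0'
python3 - <<'E'
from h import *
s=get_state();v=s['tcp_pos'][:2]-[571,46.3];print(np.hypot(*v),np.degrees(np.arctan2(v[1],v[0])),np.degrees(s['orientation'][2])+90)
p,d=viewer.camera("top"); q,_=viewer.camera("scene")
a=cv2.resize(p[125:305,225:385],None,fx=2.4,fy=2.4); b=cv2.resize(q[185:355,250:420],None,fx=2.5,fy=2.5)
h=min(len(a),len(b)); cv2.imwrite("pics/e3.png",cv2.convertScaleAbs(np.hstack([a[:h,:384],b[:h]]),alpha=1.7))
E
```

```text
clock: 9.4
tcp_pos: [737.2, 48.8, 55.6]
orientation: [-3.141, 0.0, -1.578]
contact_force: [-0.2, 0.4, -0.3]
width: 0.003
clock: 9.6
tcp_pos: [737.4, 49.1, 55.7]
orientation: [-3.141, -0.0, -1.576]
contact_force: [-0.1, 0.2, -0.3]
width: 0.0
166.47212234027398 0.9651710873175987 -0.31265948932360743
```

View pics/e3.png

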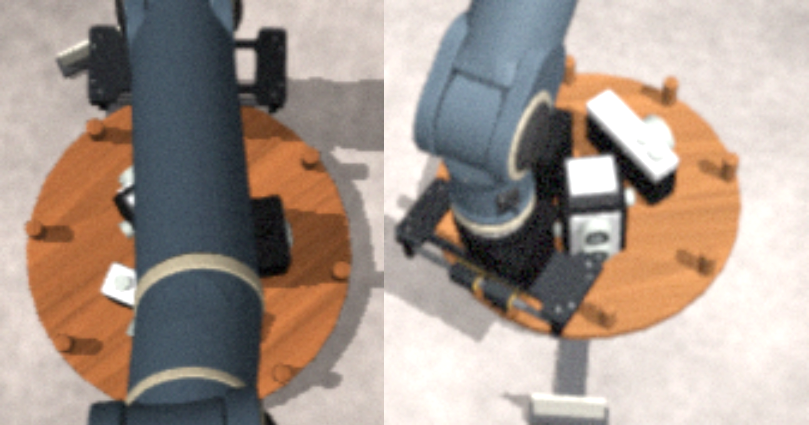

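The twin now nearly faces the card, with about 10° to go. Peg tops in the top crop are at (95,128), (36,229), (310,157), (341,270) and (68,343). The fingers sit at the top, clear of the cameras.

```bash
python3 - <<'E'
from h import *
C=np.array([570.9,46.3])
for n,ox,oy,f,L in(("top",225,125,2.4,[(95,126),(36,227),(310,155),(341,268),(68,341)]),("scene",250,185,2.5,[(287,80),(345,156)])):
  for x,y in L:
    w=onz(n,(ox+x/f-.3,oy+y/f-.3),75)[:2]-C; a=np.degrees(np.arctan2(w[1],w[0])); print(n,np.hypot(*w),a,a%45)
E
```

```text
top 157.44628134201525 37.59568038439252 37.59568038439252
top 154.99330190940046 82.6298215921729 37.6298215921729
top 157.2447305792074 -51.86378389095361 38.13621610904639
top 156.73300383596612 -96.66697145834739 38.33302854165261
top 152.07563930791247 128.88848557322328 38.88848557322328
scene 160.51043981154137 172.57693068577817 37.576930685778166
scene 157.82565036725833 128.53877471958245 38.53877471958245
```

```bash
python3 -m inch '4 0 0 0 0 0.02 0;6 0 0 0 0 0.036 0;6 0 0 0 0 0.036 0;6 0 0 0 0 0.036 0;5 0 0 0 0 0.03 0;3 0 0 0 0 0.018 0;2 0 0 0 0 0.012 0;0 0 0 0 0 0 0;0 0 0 0 0 0 0'
python3 - <<'E'
from h import *
s=get_state();v=s['tcp_pos'][:2]-[571,46.3];print(np.hypot(*v),np.degrees(np.arctan2(v[1],v[0])),np.degrees(s['orientation'][2])+90)
E
```

```text
clock: 10.6
tcp_pos: [734.7, 16.7, 55.7]
orientation: [-3.141, -0.0, -1.765]
contact_force: [-0.6, 0.4, 0.6]
width: 0.006
166.36869200923857 -10.234834780021886 -11.125468311566536
```

The target angle should be reached. Backing off the peg, lifting and moving clear for a check.

```bash
python3 -m inch '-4 0 0 0 0 0 0;-8 0 0 0 0 0 0;-6 -4 0 0 0 0 0;0 0 -10 0 0 0 0;0 0 -25 0 0 0 0;0 0 -40 0 0 0 0;0 0 -45 0 0 0 0;0 0 -40 0 0 0 0;0 0 -10 0 0 0 0;30 0 0 0 0 0 0;40 0 0 0 0 0 0;45 0 0 0 0 0 0'
python3 -m inch '45 0 0 0 0 0 0;45 0 0 0 0 0 0;45 0 0 0 0 0 0;45 0 0 0 0 0 0;45 0 0 0 0 0 0;45 0 0 0 0 0 0;45 0 0 0 0 0 0;20 0 0 0 0 0 0;0 0 0 0 0 0 0'
python3 - <<'E'
from h import *
p,d=viewer.camera("top"); q,_=viewer.camera("scene")
a=cv2.resize(p[125:305,225:385],None,fx=2.4,fy=2.4); b=cv2.resize(q[185:355,250:420],None,fx=2.5,fy=2.5)
h=min(len(a),len(b)); cv2.imwrite("pics/e4.png",cv2.convertScaleAbs(np.hstack([a[:h,:384],b[:h]]),alpha=1.7))
E
```

```text
clock: 11.8
tcp_pos: [719.5, -78.2, 225.7]
orientation: [-3.142, 0.001, -1.762]
contact_force: [0.9, -0.6, -0.4]
width: 0.004
clock: 12.7
tcp_pos: [652.4, -412.5, 225.2]
orientation: [3.14, -0.003, -1.772]
contact_force: [-0.6, 0.6, -1.2]
width: 0.004
```

View pics/e4.png

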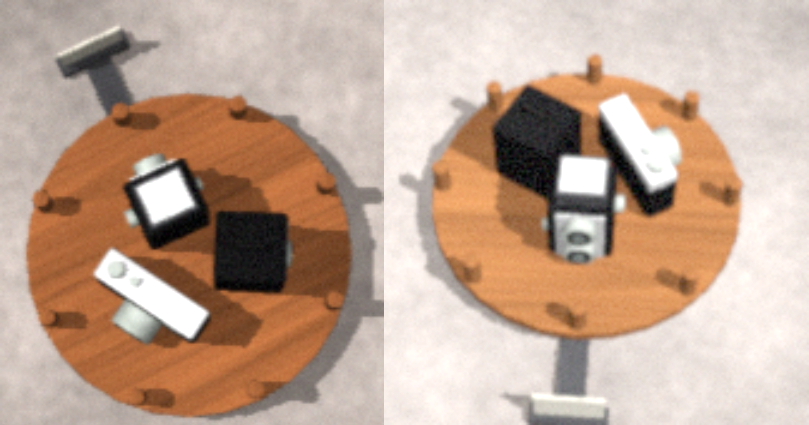

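The twin now faces the card, with its lenses at (150,168) and the card at (92,50) in the top crop. I'll put numbers on it.

```bash
python3 - <<'E'
from h import *
C=np.array([570.9,46.3]);A=lambda w:np.degrees(np.arctan2(w[1],w[0]))
for n,ox,oy,f,L in(("top",225,125,2.4,[(121,108),(238,102),(326,182),(335,296),(140,394),(51,317),(43,197)]),("scene",250,185,2.5,[(110,86),(211,58),(307,95),(58,167),(348,182)])):
  for x,y in L:
    w=onz(n,(ox+x/f-.3,oy+y/f-.3),75)[:2]-C; a=A(w); print(n,np.hypot(*w).round(1),a.round(1),(a%45).round(1))
w=np.array([onz("top",(225+x/2.4-.3,125+y/2.4-.3),143)[:2] for x,y in[(125,195),(184,160),(209,211),(152,246)]])
m=w.mean(0)-C; u=np.radians(26.3); print("twin",m,A(m),"along/across card",m@[np.cos(u),np.sin(u)],m@[-np.sin(u),np.cos(u)],"axis",A(w[0]-w[3]),A(w[1]-w[2]))
p=cv2.imread("pics/top0.png"); q,_=viewer.camera("top")
for b in((120,240,220,310),(460,200,540,290)): print("side diff",np.abs(p[b[1]:b[3],b[0]:b[2]].astype(int)-q[b[1]:b[3],b[0]:b[2]]).mean())
E
```

```text
top 159.8 25.9 25.9
top 159.2 -18.2 26.8
top 156.4 -63.6 26.4
top 156.9 -107.3 27.7
top 154.3 163.1 28.1
top 153.8 117.7 27.7
top 155.9 71.0 26.0
scene 156.3 -108.9 26.1
scene 159.5 -154.1 25.9
scene 159.6 161.7 26.7
scene 153.5 -62.8 27.2
scene 157.3 116.3 26.3
twin [35.21344143 17.27115295] 26.126586597324703 along/across card 39.22072271623815 -0.1187071684441254 axis 28.698750272219904 26.64949055128677
side diff 8.611285714285714
side diff 28.676712962962963
```

```bash
python3 - <<'E'
from h import *
C=np.array([571,46.3]);A=lambda w:np.degrees(np.arctan2(w[1],w[0]))
q,_=viewer.camera("top"); p0=cv2.imread("pics/top0.png"); s,_=viewer.camera("scene"); s0=cv2.imread("pics/scene0.png")
for n,I,b,z in(("top",p0,(280,228,308,258),143),("top",q,(275,180,315,235),143),("scene",s0,(330,218,365,246),143),("scene",s,(318,244,350,264),143)):
    h=cv2.cvtColor(I,cv2.COLOR_BGR2HSV); w=np.zeros(h.shape[:2],np.uint8); x0,y0,x1,y1=b
    w[y0:y1,x0:x1]=cv2.inRange(h,(0,0,110),(180,60,255))[y0:y1,x0:x1]
    c=max(cv2.findContours(w,cv2.RETR_EXTERNAL,cv2.CHAIN_APPROX_NONE)[0],key=cv2.contourArea); M=cv2.moments(c)
    m=onz(n,(M['m10']/M['m00'],M['m01']/M['m00']),z)[:2]-C; print(n,M['m00'],cv2.minAreaRect(c)[2],m,np.hypot(*m),A(m))
cv2.imwrite("pics/end.png",cv2.convertScaleAbs(np.hstack([q[100:330,120:560],]),alpha=1.6))
E
```

```text
top 283.5 23.198589324951172 [-42.83229454  17.94344283] 46.438912522090305 157.27005818068213
top 290.0 65.224853515625 [41.73563122 19.97340917] 46.2687798361427 25.57436492104747
scene 259.0 45.0 [-45.20850911  23.21491632] 50.82068118117315 152.8191537114837
scene 234.0 90.0 [41.75729226 21.94988297] 47.174874871591186 27.728834772946957
```

View pics/end.png

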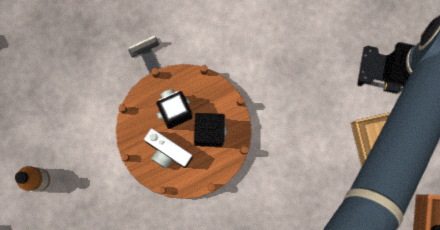

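The screen's radius from the axis is unchanged (46.4 before, 46.3 mm now), so the twin did not slip. The bottle is where it was and the arm is clear in the air, so I'm handing in.

```bash
python3 -c "
from station import job; job.sign_off()"
```

```text
the job is handed in; nothing more can be done
```

I turned the board about 132° clockwise by pushing one rim peg with the outside of the shut fingers. Then I backed off the peg, lifted clear, and handed in at about 13 s.

Last checks from the images:
- **Facing the card:** the board's +x is at about 26.5° and the card at about 26.3° (individual readings 25.6–27.7°). The twin's lens axis reads about 27–28°, within the 8° limit.
- **Twin's position:** about 46 mm from the axis towards the card and within about 1 mm of the card's centre line. Its viewing screen's radius from the axis did not change in the top view, so it did not slip.
- **Other two cameras:** both stood upright on the board in the last pictures, but I did not measure their distance from their places.
- **Bottle and tray:** the bottle is where it was. The arm partly hid the tray in the last view, so I could not fully check it; the tool only passed about 180 mm above it.

Two checks disagreed. The twin's distance from the axis by its hand-picked outline corners gave 39 mm now and 53 mm at the start. I put that down to picking the lower body edges, and trusted the screen centre. The screen centre in the scene view gave 51 mm at the start and 47 mm now, which I took as picking noise.

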